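# Stock the shelf bin and slide it home

### The job

Stand the two loose contactors upright in the empty parts bin on the counter, one in each of its two pockets, then slide the bin tab-end last into the empty bay of the low rack, under the rack's top board, until it is fully home and its front lines up with the two stocked bins. Do not push the stocked bins, the carton or the capacitor out of place.

Things in the scene. Friction and masses are not known exactly. Their poses are not given: they have to be found in the camera images.
- contactor_a: A loose mini contactor (relay), one of two alike: black plastic base 48 (x) x 40 (y) x 30 mm with a grey plastic block 30 (x) x 40 (y) x 20 mm on its middle, 50 mm high in all; the side faces at y = -20 and +20 mm are flat over the full height and suit a grasp. About 0.2 kg. Origin: centre of the underside; z up when it stands upright, as at the start.
- contactor_b: The other loose mini contactor (relay), one of two alike: black plastic base 48 (x) x 40 (y) x 30 mm with a grey plastic block 30 (x) x 40 (y) x 20 mm on its middle, 50 mm high in all; the side faces at y = -20 and +20 mm are flat over the full height and suit a grasp. About 0.2 kg. Origin: centre of the underside; z up when it stands upright, as at the start.
- bin: Empty white plastic bin, loose on the counter, open-topped, 160 (x) x 120 (y) x 70 mm, walls and floor 4 mm, 0.3 kg. A cross wall at x = 0, 54 mm high, parts it into front (x < 0) and rear pockets, each 74 (x) x 112 (y) mm. Pull tab on its front: upright fin 12 mm thick (y), x = -110 to -80 mm, 10 to 65 mm above the counter. Origin: centre of the underside; x from tab end to rear, z up.
- bin_tab (a point): Grasp point on the bin's pull tab, in the fin's middle plane, 97 mm before the bin's centre and 48 mm above its underside; axes as the bin's (pinch the fin along y, from above).
- pocket_front (a point): Centre of the floor of the bin's front pocket (next to the tab), 39 mm before the bin's centre, 4 mm above its underside; axes as the bin's.
- pocket_rear (a point): Centre of the floor of the bin's rear pocket, 39 mm behind the bin's centre, 4 mm above its underside; axes as the bin's.
- rack: Fixed low steel rack, open to the robot and below: 3 bays side by side, 136 mm wide, pitch 142 (y), 6 mm partitions 30 mm high at x = 0 to 90 mm and 85 mm high behind. Top board x = 90 to 205 mm, 85 to 97 mm above the counter; small boxes on it at x > 150, up to 142 high. Stop bar 25 mm high at x = 195. Origin: middle of the front edge, counter level; x points into the rack.
- bay: The empty bay, with a thin brown card liner on its floor (185 x 128 mm, flat, reaching to the rack's front edge). Origin: where the origin of the bin belongs when it is fully home (rear against the stop, middle of the bay's width, 115 mm behind the rack's front edge); x points into the bay. It may be any of the three bays.
- stocked_a: White bin full of metal capacitor cans in one of the other two bays of the rack, the same size and shape as the empty bin, with a pull tab too. Loose, about 0.7 kg; origin: centre of its underside, tab at its -x side. Leave it alone.
- stocked_b: White bin full of small cardboard boxes in one of the other two bays of the rack, the same size and shape as the empty bin, with a pull tab too. Loose, about 0.7 kg; origin: centre of its underside, tab at its -x side. Leave it alone.
- carton: Bystander: small cardboard carton 90 (x) x 70 (y) x 50 mm with a paper band, standing on the counter, 0.3 kg. Origin: centre of its underside.
- capacitor: Bystander: upright metal capacitor can, 42 mm diameter, 88 mm high with its terminals, standing on the counter, 0.2 kg. Origin: centre of its underside.

How it is judged (in metres and radians):
At the end, for the whole second after the job is handed in: One contactor stands upright (within 17 degrees) on the floor of each pocket; the bin stands flat on the counter in the empty bay, tab towards the robot, within 12 mm of fully home and 14 mm of the bay's middle, square to within 6 degrees; contactors and bin at rest (((x of contactor_a in the frame of pocket_front between -0.036 and 0.036 m and y of contactor_a in the frame of pocket_front between -0.05 and 0.05 m and z of contactor_a in the frame of pocket_front between -0.006 and 0.012 m and angle between each of contactor_a, contactor_b's own z axis and vertical below 0.3 rad and x of contactor_b in the frame of pocket_rear between -0.036 and 0.036 m and y of contactor_b in the frame of pocket_rear between -0.05 and 0.05 m and z of contactor_b in the frame of pocket_rear between -0.006 and 0.012 m) or (x of contactor_b in the frame of pocket_front between -0.036 and 0.036 m and y of contactor_b in the frame of pocket_front between -0.05 and 0.05 m and z of contactor_b in the frame of pocket_front between -0.006 and 0.012 m and angle between each of contactor_b, contactor_a's own z axis and vertical below 0.3 rad and x of contactor_a in the frame of pocket_rear between -0.036 and 0.036 m and y of contactor_a in the frame of pocket_rear between -0.05 and 0.05 m and z of contactor_a in the frame of pocket_rear between -0.006 and 0.012 m)) and x of bin in the frame of bay between -0.012 and 0.012 m and y of bin in the frame of bay between -0.014 and 0.014 m and angle between the x axis of bin and the x axis of bay, either way round below 0.1 rad and x of bin_tab in the frame of bay below -0.07 m and angle between bin's own z axis and vertical below 0.06 rad and height (world z) of bin below 0.006 m and linear speed of each of contactor_a, contactor_b, bin below 0.02 m/s); the robot touches nothing.
It fails at once if the bin of capacitor cans is moved more than 25 mm (distance of stocked_a from where it was at the start of the episode above 0.025 m).
It fails at once if the bin of small boxes is moved more than 25 mm (distance of stocked_b from where it was at the start of the episode above 0.025 m).
It fails at once if the carton is moved more than 25 mm (distance of carton from where it was at the start of the episode above 0.025 m).
It fails at once if the capacitor is moved more than 25 mm (distance of capacitor from where it was at the start of the episode above 0.025 m).
It also fails if it takes over 72 s, if anything falls off the work surface, if the arm or the gripper's body presses on something with over 40 N, if the wrist force passes 120 N, or if a joint passes its speed limit or range.

### The arm

A 6-joint arm with a two-finger parallel gripper is mounted at the origin on the work surface. World frame = base frame: x ahead of the robot, y to its left, z up, the work surface at z = 0. Lengths are in mm, angles in rad, forces in N, time in s.
With the tool pointing down it reaches from about 300 to 850 mm from the base axis. Payload 5.4 kg.
Tool frame: the origin (TCP) lies midway between the tips of the shut fingers; the grasp point (between the pads) lies 19 mm behind it; x points along the fingers, y is the direction in which the jaws open and shut, and the axes are right-handed (so a half turn about x gives the same grasp; the last joint's range is limited). The gripper opens to 85 mm and grips with 20 to 120 N. Pads are 22 mm wide; open, the fingers measure 114 mm over their backs; the gripper's body (76 mm by 85 mm) begins 54 mm behind the grasp point. The pads swing forward as they close: fully open they stand 13 mm farther back than shut.
Start: joints at [-1.413, 0.158, 1.597, -0, 1.386, -0.21], TCP at [206.725, -536.536, 231.299] pointing down, gripper open.
Joint ranges: [-2.91, 2.91], [-0.94, 2.29], [0.18, 2.7], [-1.29, 4.43], [0.17, 2.64], [-3, 3]. Speed limits (rad/s): [2.57, 2.57, 3.14, 3.14, 3.14, 3.14].

### API

Orientations are given as [roll, pitch, yaw] about the fixed x, y, z axes, in that order (R = Rz(yaw) Ry(pitch) Rx(roll)).
In Python, from station import r gives the robot as it stands. The module is installed in compiled form; this text tells all that it offers.
- The arm moves only by the tool play_rows, never from a script. Its argument "rows" is a list of rows, each an object of numbers: "x", "y", "z": the shift along the tool's x, y, z in m; "spin": the turn about the tool's x in rad; "gripper": the closure in counts, from 0 (fully open) to 255 (shut). A call has 1 to 8 rows; each row is the pose to reach, as a shift and turn from the pose commanded when the call began, along the tool's axes at that moment; what a row does not reach only later rows make up. A row lasts 1/12 s, in which the tool goes at most 41.7 mm and 7.16 degrees, less where a joint would pass 70% of its speed; a pose out of reach is approached as far as the arm can. A call with a gripper value outside its range is refused whole. The fingers move at their own pace and stop on an object; "grip_force" is the grip in N (left out, the last holds). Time passes only in rows, so rows that repeat a pose let the fingers close. It gives the time, the measured TCP pose, the force and the opening at its end, in the units of the state.
- r.get_state(): the state, without advancing time (a new reading comes with each control period).
- r.camera(name): name is "side" or "top" or "wrist"; returns (picture, depth): 384x512x3 uint8, red, green, blue; 384x512 float32, mm along the optical axis (not along the pixel's ray), 0 where there is no reading.
- r.get_calibration(name): a dict with "fx", "fy", "cx", "cy" (pixels), "dist" ([k1, k2, p1, p2, k3] as OpenCV has them; the pictures are not rectified), "camera_from_world" (4x4, takes a point from world to camera coordinates); the wrist camera has in their place "hand_eye" (4x4, takes a point from camera to tool coordinates, whose origin is the TCP and whose axes are the tool frame's). Camera axes: x right, y up, looking along -z (the intrinsics and any distortion apply to the point x, -y, -z); pixel columns grow to the right and rows downward; lengths in mm; the calibration is good to about 2 mm. A picture is of the moment at which its call begins: read the wrist's pose just before it. get_calibration takes no time and is no camera call.
- r.close_job(): hands the job in, once; it reports no verdict.
The state is a dict: "time": time; "joints": joint angles; "qd": joint speeds; "tau": joint torques, N m; "ee_pos": TCP position; "eef_rot": TCP orientation; "wrist_force": force on the tool from outside, world axes, zero at the start; "ft_torque": the same for the moment, N m; "width": opening from 0.0 (shut) to 1.0 (fully open).
Only numpy, scipy, OpenCV 4.12 (cv2) and the standard library are available. Lean on these libraries where they do the work, as an engineer would, in place of code of your own. Each camera call takes 0.05 s, during which the arm holds its last target. There are 200 camera calls.

## Working session

There is one attempt and no reset: what is moved stays moved. The work goes in short steps, Python scripts to look and compute and a tool call to move; the robot and the scene stay as the last step left them, time stands still between calls to the robot, and variables do not carry over. Pictures are saved under pics/ and viewed, about 8 in all and at most 12, crops included, and the job is handed in when it is done.

Besides the shell and the picture viewer there is one more tool, called after "Emit:" as name([rows], argument=value, ...), one row to a line, values as JSON. play_rows: Moves the arm, as the interface text tells. Its arguments: {"type":"object","properties":{"rows":{"type":"array","items":{"type":"object","properties":{"x":{"type":"number"},"y":{"type":"number"},"z":{"type":"number"},"spin":{"type":"number"},"gripper":{"type":"number"}}}},"grip_force":{"type":"number"}},"required":["rows"]}

```bash
mkdir -p pics; cat > h.py <<'E'
import numpy as np, cv2
from station import r
def cam(n):
    s=r.get_state(); im,d=r.camera(n); c=r.get_calibration(n); return s,im,d,c
def Rm(rpy):
    from scipy.spatial.transform import Rotation as R
    return R.from_euler('xyz',rpy).as_matrix()
def cfw(n,s,c):
    if n!='wrist': return np.array(c['camera_from_world'])
    T=np.eye(4);T[:3,:3]=Rm(s['eef_rot']);T[:3,3]=s['ee_pos']
    return np.linalg.inv(T@np.array(c['hand_eye']))
def K(c): return np.array([[c['fx'],0,c['cx']],[0,c['fy'],c['cy']],[0,0,1]],float)
def rays(n,s,c,uv):
    p=cv2.undistortPoints(np.array(uv,float).reshape(-1,1,2),K(c),np.array(c['dist'],float)).reshape(-1,2)
    W=np.linalg.inv(cfw(n,s,c)); d=np.c_[p[:,0],-p[:,1],-np.ones(len(p))]
    return W[:3,3],d@W[:3,:3].T
def plane(n,s,c,uv,z):
    o,d=rays(n,s,c,uv); return o+d*((z-o[2])/d[:,2])[:,None]
def cloud(n,s,c,d):
    v,u=np.mgrid[0:d.shape[0],0:d.shape[1]]; o,dd=rays(n,s,c,np.c_[u.ravel(),v.ravel()])
    return (o+dd*d.reshape(-1,1)).reshape(*d.shape,3)
def save(name,im): cv2.imwrite('pics/'+name+'.png',cv2.cvtColor(im,cv2.COLOR_RGB2BGR))
E
python3 - <<'E'
from h import *
print(r.get_state())
for n in ('top','side'):
    s,im,d,c=cam(n); save(n+'0',im); np.savez(n+'0',im=im,d=d)
    print(n,(d>0).mean(),np.linalg.inv(cfw(n,s,c))[:3].round(2).tolist(),c['dist'],c['fx'])
E
```

```text
{'time': 0.0, 'joints': array([-1.41309368e+00,  1.59051907e-01,  1.59823746e+00, -6.59856884e-06,
        1.38622388e+00, -2.10076861e-01]), 'qd': array([ 0.00112825, -0.00072974,  0.00020452, -0.0005863 ,  0.00225821,
       -0.00064817]), 'tau': array([-1.94947112e-03, -3.95991182e+01, -3.31436849e+01, -3.49454504e-04,
        8.19263019e-03,  2.43842459e-05]), 'ee_pos': array([ 206.63095485, -535.93699759,  230.31268867]), 'eef_rot': array([-1.77749709,  1.56887572,  1.73187629]), 'wrist_force': array([-0.31991397, -0.52084358, -0.14727801]), 'ft_torque': array([ 0.00589952, -0.01471249,  0.02386079]), 'width': 1.0009096643466264}
top 0.9958089192708334 [[-0.03, 1.0, -0.09, 535.06], [-1.0, -0.02, 0.03, 8.3], [0.03, 0.09, 1.0, 1081.07]] [-0.07032712  0.          0.          0.          0.        ] 371.35685359149136
side 0.9960835774739584 [[0.97, 0.13, -0.21, 287.43], [-0.25, 0.46, -0.85, -1228.56], [-0.01, 0.88, 0.48, 736.56]] [-0.14420972  0.          0.          0.          0.        ] 452.19787845863107
```

View pics/top0.png

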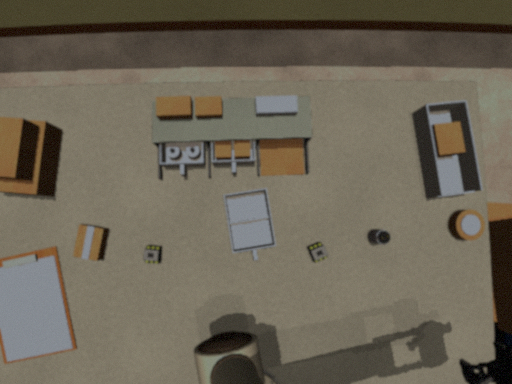

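View pics/side0.png

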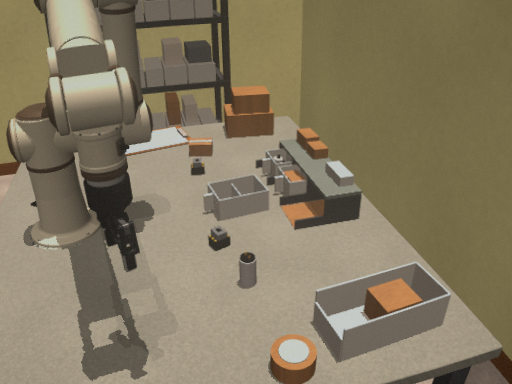

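Top view: contactors at (152,253) and (317,251), bin at (249,221) with its tab near (255,255), and the empty bay with brown liner at (283,157), the right-hand bay. The carton is at (91,242) and the capacitor at (378,237).

```bash
python3 - <<'E'
from h import *
z=np.load('top0.npz'); im,d=z['im'],z['d']; s=r.get_state(); c=r.get_calibration('top')
P=cloud('top',s,c,d)
def box(name,u0,v0,u1,v1,zl,zh):
    m=np.zeros(d.shape,bool); m[v0:v1,u0:u1]=1
    m&=(P[...,2]>zl)&(P[...,2]<zh); q=P[m]
    R=cv2.minAreaRect(q[:,:2].astype(np.float32)); print(name,m.sum(),q.mean(0).round(1),np.round(R[0],1),np.round(R[1],1),round(R[2],1)); return q
box('floor',180,270,200,290,-50,50)
box('binrim',215,180,285,250,50,90)
box('bin',215,180,285,250,-20,90)
t=box('tab',248,250,265,266,30,90)
box('ca',140,240,165,266,12,80); box('ca top',140,240,165,266,40,80)
box('cb',305,238,330,264,12,80); box('cb top',305,238,330,264,40,80)
box('carton',70,220,110,266,25,80); box('cap',365,225,395,250,50,120)
hsv=cv2.cvtColor(im,cv2.COLOR_RGB2HSV)
ln=(hsv[...,1]>120)&(hsv[...,2]>60); ln[:136]=0;ln[185:]=0;ln[:,:255]=0;ln[:,312:]=0
q=plane('top',s,c,np.argwhere(ln)[:,::-1],0); R=cv2.minAreaRect(q[:,:2].astype(np.float32)); print('liner',R, q.min(0),q.max(0))
box('board',150,95,315,140,80,100)
box('stockA tab+rim',155,138,208,180,55,80); box('stockB',210,138,258,180,55,80)
box('part',308-8,140,315,178,15,60);box('part',250,140,262,178,15,50)
E
```

```text
floor 397 [3.671e+02 1.544e+02 2.000e-01] [367.2 154.4] [55.2 55.3] 88.8
binrim 413 [538.8 -24.9  65.9] [533.3 -19.7] [161.2 120.1] 7.6
bin 4889 [549.1 -22.2   8.6] [549.6 -22.7] [202.7 201.3] 88.5
tab 51 [438.9 -31.3  63.9] [441.7 -30.4] [35.  18.6] 28.9
ca 277 [445.4 250.4  41.1] [444.  252.5] [41.1 47. ] 83.8
ca top 164 [443.8 252.   50.1] [443.2 252.7] [40.9 30.2] 83.9
cb 271 [ 439.6 -208.6   41.1] [ 437.1 -212.2] [48.9 41. ] 21.5
cb top 158 [ 437.6 -210.2   49.9] [ 437.8 -212.2] [30.1 40.5] 21.7
carton 932 [481.5 423.7  49. ] [481.7 427.7] [72.7 91.2] 77.9
cap 200 [ 477.3 -380.    74.7] [ 476.7 -383.5] [37.6 38.8] 37.2
liner ((717.8185424804688, -120.8726806640625), (125.54935455322266, 104.9979019165039), 89.76953887939453) [ 665.3307669  -183.80479052    0.        ] [770.41111212 -58.19093314   0.        ]
board 4114 [794.8   9.4  97.3] [809.1  21.6] [116.9 433.4] 0.9
stockA tab+rim 299 [707.2 165.7  66.4] [708.5 163. ] [ 90.6 144.2] 1.5
stockB 593 [723.2  15.4  62. ] [711.8  17.8] [127.7  91.3] 89.1
part 106 [ 712.1 -191.4   28.4] [ 712.5 -192.2] [96.8  7.1] 0.2
part 89 [708.9 -47.1  31.1] [713.3 -39.8] [ 26.3 101. ] 88.6
```

```bash
cat >> h.py <<'E'
def go(x,y,z,yaw):
    """print tool-axis shift (m) and spin to TCP target; yaw (deg) = wanted direction of jaw axis, mod 180"""
    s=r.get_state(); R=Rm(s['eef_rot']); sh=R.T@(np.array([x,y,z])-s['ee_pos'])/1000
    j=np.degrees(np.arctan2(R[1,1],R[0,1])); dy=(yaw-j+90)%180-90
    print('t',round(s['time'],2),'pos',s['ee_pos'].round(1),'jaw',round(j,1),'down',R[:,0].round(3),'F',s['wrist_force'].round(1),'w',round(s['width'],3),'j6',round(s['joints'][5],2))
    print(' shift',sh.round(4),'spin',round(-np.radians(dy),3),'rows',round(max(np.linalg.norm(sh)/.0417,abs(dy)/7.16),1))
E
python3 -c "
from h import *
go(437.5,-212.2,120,111.7); print(Rm(r.get_state()['eef_rot']).round(3))"
```

```text
t 0.1 pos [ 206.6 -536.   230.4] jaw -68.9 down [-0.     0.002 -1.   ] F [-0.4  0.5  0.8] w 0.999 j6 -0.21
 shift [ 0.1109 -0.219  -0.3318] spin -0.011 rows 9.9
[[-0.     0.36  -0.933]
 [ 0.002 -0.933 -0.36 ]
 [-1.    -0.002 -0.   ]]
```

Emit:
play_rows([
  {"x": 0.09,"y": -0.219,"z": -0.332,"spin": -0.011},
  {"x": 0.09,"y": -0.219,"z": -0.332,"spin": -0.011},
  {"x": 0.09,"y": -0.219,"z": -0.332,"spin": -0.011},
  {"x": 0.09,"y": -0.219,"z": -0.332,"spin": -0.011},
  {"x": 0.09,"y": -0.219,"z": -0.332,"spin": -0.011},
  {"x": 0.09,"y": -0.219,"z": -0.332,"spin": -0.011},
  {"x": 0.09,"y": -0.219,"z": -0.332,"spin": -0.011},
  {"x": 0.09,"y": -0.219,"z": -0.332,"spin": -0.011},
], grip_force=40)

```text
invalid input
```

```bash
python3 -c "
from h import *
go(437.5,-212.2,120,111.7); go(437.5,-212.2,14,111.7)"
```

```text
t 0.1 pos [ 206.6 -536.   230.4] jaw -68.9 down [-0.     0.002 -1.   ] F [-0.4  0.5  0.8] w 0.999 j6 -0.21
 shift [ 0.1109 -0.219  -0.3318] spin -0.011 rows 9.9
t 0.1 pos [ 206.6 -536.   230.4] jaw -68.9 down [-0.     0.002 -1.   ] F [-0.4  0.5  0.8] w 0.999 j6 -0.21
 shift [ 0.2169 -0.2188 -0.3318] spin -0.011 rows 10.9
```

Emit:
play_rows([
  {"x": 0.09,"y": -0.219,"z": -0.332,"spin": -0.011,"gripper": 0},
  {"x": 0.09,"y": -0.219,"z": -0.332,"spin": -0.011,"gripper": 0},
  {"x": 0.09,"y": -0.219,"z": -0.332,"spin": -0.011,"gripper": 0},
  {"x": 0.09,"y": -0.219,"z": -0.332,"spin": -0.011,"gripper": 0},
  {"x": 0.09,"y": -0.219,"z": -0.332,"spin": -0.011,"gripper": 0},
  {"x": 0.09,"y": -0.219,"z": -0.332,"spin": -0.011,"gripper": 0},
  {"x": 0.09,"y": -0.219,"z": -0.332,"spin": -0.011,"gripper": 0},
  {"x": 0.09,"y": -0.219,"z": -0.332,"spin": -0.011,"gripper": 0},
], grip_force=40)

```text
time: 0.77
ee_pos: [396.1, -269.9, 157.1]
eef_rot: [-1.361, 1.571, 2.159]
wrist_force: [0.7, -0.6, -0.1]
width: 1.0
```

```bash
python3 -c "
from h import *
go(437.5,-212.2,120,111.7); go(437.5,-212.2,14,111.7)"
```

```text
t 0.77 pos [ 396.1 -269.9  157.1] jaw -68.3 down [-0.  0. -1.] F [ 0.7 -0.6 -0.1] w 1.0 j6 0.34
 shift [ 0.0371 -0.0383 -0.0597] spin -0.0 rows 1.9
t 0.77 pos [ 396.1 -269.9  157.1] jaw -68.3 down [-0.  0. -1.] F [ 0.7 -0.6 -0.1] w 1.0 j6 0.34
 shift [ 0.1431 -0.0383 -0.0598] spin -0.0 rows 3.8
```

Emit:
play_rows([
  {"x": 0.04,"y": -0.038,"z": -0.06,"spin": 0,"gripper": 0},
  {"x": 0.04,"y": -0.038,"z": -0.06,"spin": 0,"gripper": 0},
  {"x": 0.04,"y": -0.038,"z": -0.06,"spin": 0,"gripper": 0},
  {"x": 0.04,"y": -0.038,"z": -0.06,"spin": 0,"gripper": 0},
])

```text
time: 1.1
ee_pos: [436.8, -212.1, 116.1]
eef_rot: [-1.033, 1.567, 2.492]
wrist_force: [0.0, -0.3, 0.3]
width: 1.003
```

```bash
python3 -c "
from h import *
go(437.5,-212.2,14,111.7)
s,im,d,c=cam('wrist'); save('w1',im); P=cloud('wrist',s,c,d)
m=(P[...,2]>46)&(P[...,2]<56)&(np.hypot(P[...,0]-437,P[...,1]+212)<60)
R=cv2.minAreaRect(P[m][:,:2].astype(np.float32)); print(m.sum(),R)"
```

```text
t 1.1 pos [ 436.8 -212.1  116.1] jaw -68.1 down [-0.003  0.002 -1.   ] F [ 0.  -0.3  0.3] w 1.003 j6 0.49
 shift [ 0.1021  0.0007 -0.0008] spin 0.004 rows 2.4
2555 ((436.81817626953125, -209.54833984375), (30.022014617919922, 39.96953201293945), 20.30718994140625)
```

Emit:
play_rows([
  {"x": 0.04,"y": -0.002,"z": -0.001,"spin": 0.03,"gripper": 0},
  {"x": 0.08,"y": -0.002,"z": -0.001,"spin": 0.03,"gripper": 0},
  {"x": 0.101,"y": -0.002,"z": -0.001,"spin": 0.03,"gripper": 0},
  {"x": 0.101,"y": -0.002,"z": -0.001,"spin": 0.03,"gripper": 60},
  {"x": 0.101,"y": -0.002,"z": -0.001,"spin": 0.03,"gripper": 255},
  {"x": 0.101,"y": -0.002,"z": -0.001,"spin": 0.03,"gripper": 255},
  {"x": 0.101,"y": -0.002,"z": -0.001,"spin": 0.03,"gripper": 255},
  {"x": 0.101,"y": -0.002,"z": -0.001,"spin": 0.03,"gripper": 255},
])

```text
time: 1.82
ee_pos: [439.2, -214.0, 19.4]
eef_rot: [2.052, 1.566, -0.741]
wrist_force: [-1.2, -0.3, 6.3]
width: 0.461
```

```bash
python3 -c "
from h import *
go(437.5,-212.2,14,111.7)"
```

```text
t 1.82 pos [ 439.2 -214.    19.4] jaw -70.0 down [ 0.004 -0.003 -1.   ] F [-1.2 -0.3  6.3] w 0.461 j6 0.52
 shift [ 0.0054 -0.0023  0.001 ] spin -0.03 rows 0.2
```

```bash
python3 -c "
from h import *
go(572,-14.5,118,97.6)"
```

```text
t 1.82 pos [ 439.2 -214.    19.4] jaw -70.0 down [ 0.004 -0.003 -1.   ] F [-1.2 -0.3  6.3] w 0.461 j6 0.52
 shift [-0.0988 -0.1417 -0.1932] spin 0.216 rows 6.2
```

Emit:
play_rows([
  {"x": -0.04,"y": 0,"z": 0,"spin": 0,"gripper": 255},
  {"x": -0.08,"y": 0,"z": 0,"spin": 0,"gripper": 255},
  {"x": -0.1,"y": -0.02,"z": -0.028,"spin": 0.1,"gripper": 255},
  {"x": -0.1,"y": -0.142,"z": -0.193,"spin": 0.216,"gripper": 255},
  {"x": -0.1,"y": -0.142,"z": -0.193,"spin": 0.216,"gripper": 255},
  {"x": -0.1,"y": -0.142,"z": -0.193,"spin": 0.216,"gripper": 255},
  {"x": -0.1,"y": -0.142,"z": -0.193,"spin": 0.216,"gripper": 255},
  {"x": -0.1,"y": -0.142,"z": -0.193,"spin": 0.216,"gripper": 255},
])

```text
time: 2.48
ee_pos: [571.1, -11.7, 118.0]
eef_rot: [2.703, 1.569, -0.306]
wrist_force: [0.7, -0.6, -1.7]
width: 0.463
```

```bash
python3 -c "
from h import *
go(572,-14.5,118,97.6)
s,im,d,c=cam('wrist'); save('w2',im)"
```

```text
t 2.48 pos [571.1 -11.7 118. ] jaw -82.4 down [ 0.002 -0.001 -1.   ] F [ 0.7 -0.6 -1.7] w 0.463 j6 1.21
 shift [-0.      0.0029 -0.0005] spin 0.0 rows 0.1
```

View pics/w2.png

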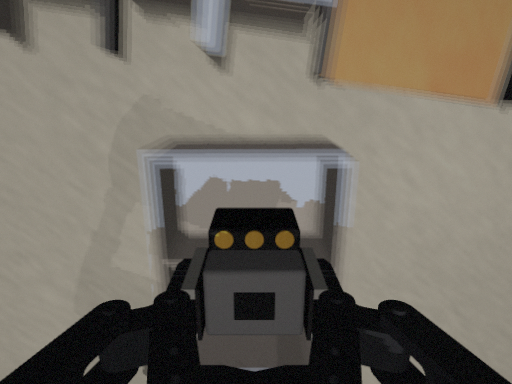

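Emit:
play_rows([
  {"x": 0.035,"y": 0.002,"z": 0,"gripper": 255,"spin": 0},
  {"x": 0.07,"y": 0.002,"z": 0,"gripper": 255,"spin": 0},
  {"x": 0.085,"y": 0.002,"z": 0,"gripper": 255,"spin": 0},
  {"x": 0.093,"y": 0.002,"z": 0,"gripper": 255,"spin": 0},
  {"x": 0.093,"y": 0.002,"z": 0,"gripper": 255,"spin": 0},
  {"x": 0.093,"y": 0.002,"z": 0,"gripper": 255,"spin": 0},
])

```text
time: 3.03
ee_pos: [571.1, -15.8, 25.1]
eef_rot: [2.736, 1.568, -0.272]
wrist_force: [0.2, 0.3, -2.7]
width: 0.465
```

```bash
python3 -c "
from h import *
go(572,-14.5,24,97.6)"
```

```text
t 3.03 pos [571.1 -15.8  25.1] jaw -82.4 down [ 0.002 -0.001 -1.   ] F [ 0.2  0.3 -2.7] w 0.465 j6 1.2
 shift [ 0.0011 -0.0011 -0.001 ] spin 0.0 rows 0.0
```

Emit:
play_rows([
  {"x": 0.002,"y": 0,"z": 0,"gripper": 255,"spin": 0},
  {"x": 0.002,"y": 0,"z": 0,"gripper": 80,"spin": 0},
  {"x": 0.002,"y": 0,"z": 0,"gripper": 80,"spin": 0},
  {"x": 0.002,"y": 0,"z": 0,"gripper": 80,"spin": 0},
  {"x": -0.03,"y": 0,"z": 0,"gripper": 80,"spin": 0},
  {"x": -0.07,"y": 0,"z": 0,"gripper": 80,"spin": 0},
  {"x": -0.1,"y": 0,"z": 0,"gripper": 0,"spin": 0},
  {"x": -0.1,"y": 0,"z": 0,"gripper": 0,"spin": 0},
])

```text
time: 3.7
ee_pos: [575.2, -16.6, 131.8]
eef_rot: [2.773, 1.557, -0.236]
wrist_force: [1.1, 0.6, -0.1]
width: 0.938
```

```bash
python3 -c "
from h import *
go(443.5,252.7,125,83.9)
s,im,d,c=cam('top'); P=cloud('top',s,c,d)
s,im,d,c=cam('wrist'); P=cloud('wrist',s,c,d)
m=(P[...,2]>49)&(P[...,2]<58)&(np.hypot(P[...,0]-572,P[...,1]+14)<45)
print(m.sum(),P[m].mean(0),cv2.minAreaRect(P[m][:,:2].astype(np.float32)))"
```

```text
t 3.7 pos [575.2 -16.6 131.8] jaw -82.4 down [ 0.014 -0.003 -1.   ] F [ 1.1  0.6 -0.1] w 0.938 j6 1.2
 shift [ 0.0042 -0.2844  0.0949] spin 0.239 rows 7.2
3028 [567.69127352 -15.65963369  53.87181613] ((570.794677734375, -13.913135528564453), (82.89476013183594, 49.12617492675781), 7.859919548034668)
```

Emit:
play_rows([
  {"x": 0.006,"y": -0.284,"z": 0.095,"spin": 0.239,"gripper": 0},
  {"x": 0.006,"y": -0.284,"z": 0.095,"spin": 0.239,"gripper": 0},
  {"x": 0.006,"y": -0.284,"z": 0.095,"spin": 0.239,"gripper": 0},
  {"x": 0.006,"y": -0.284,"z": 0.095,"spin": 0.239,"gripper": 0},
  {"x": 0.006,"y": -0.284,"z": 0.095,"spin": 0.239,"gripper": 0},
  {"x": 0.006,"y": -0.284,"z": 0.095,"spin": 0.239,"gripper": 0},
  {"x": 0.006,"y": -0.284,"z": 0.095,"spin": 0.239,"gripper": 0},
  {"x": 0.006,"y": -0.284,"z": 0.095,"spin": 0.239,"gripper": 0},
])

```text
time: 4.47
ee_pos: [433.6, 257.3, 115.4]
eef_rot: [0.011, 1.565, 3.051]
wrist_force: [-0.1, 0.8, -0.5]
width: 1.003
```

Emit:
play_rows([
  {"x": 0,"y": 0,"z": 0,"spin": 0,"gripper": 0},
  {"x": 0,"y": 0,"z": 0,"spin": 0,"gripper": 0},
])

```text
time: 4.63
ee_pos: [437.7, 253.0, 116.5]
eef_rot: [0.679, 1.569, -2.567]
wrist_force: [0.4, -0.7, -0.4]
width: 0.998
```

```bash
python3 -c "
from h import *
s,im,d,c=cam('wrist'); P=cloud('wrist',s,c,d)
m=(P[...,2]>46)&(P[...,2]<56)&(np.hypot(P[...,0]-443,P[...,1]-252)<60)
R=cv2.minAreaRect(P[m][:,:2].astype(np.float32)); print(m.sum(),R)
go(R[0][0],R[0][1],15,R[2] if R[1][0]>R[1][1] else R[2]+90)"
```

```text
2598 ((443.15777587890625, 255.66036987304688), (40.02731704711914, 30.198856353759766), 84.06781005859375)
t 4.68 pos [438.4 252.4 116.9] jaw -96.1 down [-0.001 -0.001 -1.   ] F [ 0.9  0.2 -0.4] w 1.0 j6 1.96
 shift [ 0.1019 -0.0039 -0.0045] spin -0.003 rows 2.4
```

Emit:
play_rows([
  {"x": 0.04,"y": -0.003,"z": -0.003,"spin": 0,"gripper": 0},
  {"x": 0.08,"y": -0.003,"z": -0.003,"spin": 0,"gripper": 0},
  {"x": 0.1,"y": -0.003,"z": -0.003,"spin": 0,"gripper": 0},
  {"x": 0.1,"y": -0.003,"z": -0.003,"spin": 0,"gripper": 60},
  {"x": 0.1,"y": -0.003,"z": -0.003,"spin": 0,"gripper": 255},
  {"x": 0.1,"y": -0.003,"z": -0.003,"spin": 0,"gripper": 255},
  {"x": 0.1,"y": -0.003,"z": -0.003,"spin": 0,"gripper": 255},
  {"x": 0.1,"y": -0.003,"z": -0.003,"spin": 0,"gripper": 255},
])

```text
time: 5.35
ee_pos: [444.1, 256.4, 20.1]
eef_rot: [-2.816, 1.566, 0.219]
wrist_force: [1.2, -1.5, 4.0]
width: 0.462
```

```bash
python3 -c "
from h import *
go(495,-24.9,120,97.6)"
```

```text
t 5.35 pos [444.1 256.4  20.1] jaw -96.1 down [ 0.005  0.001 -1.   ] F [ 1.2 -1.5  4. ] w 0.462 j6 1.97
 shift [-0.0999  0.2741 -0.081 ] spin -0.239 rows 7.3
```

Emit:
play_rows([
  {"x": -0.04,"y": 0,"z": 0,"spin": 0,"gripper": 255},
  {"x": -0.08,"y": 0.01,"z": -0.003,"spin": 0,"gripper": 255},
  {"x": -0.1,"y": 0.274,"z": -0.081,"spin": -0.239,"gripper": 255},
  {"x": -0.1,"y": 0.274,"z": -0.081,"spin": -0.239,"gripper": 255},
  {"x": -0.1,"y": 0.274,"z": -0.081,"spin": -0.239,"gripper": 255},
  {"x": -0.1,"y": 0.274,"z": -0.081,"spin": -0.239,"gripper": 255},
  {"x": -0.1,"y": 0.274,"z": -0.081,"spin": -0.239,"gripper": 255},
  {"x": -0.1,"y": 0.274,"z": -0.081,"spin": -0.239,"gripper": 255},
])

```text
time: 6.02
ee_pos: [486.8, 9.4, 116.2]
eef_rot: [2.853, 1.569, -0.156]
wrist_force: [0.6, 0.3, -2.5]
width: 0.463
```

```bash
python3 -c "
from h import *
go(495,-24.9,120,97.6)"
```

```text
t 6.02 pos [486.8   9.4 116.2] jaw -82.4 down [ 0.002 -0.    -1.   ] F [ 0.6  0.3 -2.5] w 0.463 j6 1.21
 shift [-0.0038  0.0351 -0.0036] spin 0.001 rows 0.9
```

Emit:
play_rows([
  {"x": -0.002,"y": 0.02,"z": -0.003,"spin": 0,"gripper": 255},
  {"x": -0.002,"y": 0.02,"z": -0.003,"spin": 0,"gripper": 255},
  {"x": -0.002,"y": 0.02,"z": -0.003,"spin": 0,"gripper": 255},
])

```text
time: 6.27
ee_pos: [492.6, -9.0, 117.9]
eef_rot: [3.057, 1.569, 0.046]
wrist_force: [-0.0, -0.2, -1.8]
width: 0.463
```

```bash
python3 -c "
from h import *
go(495,-24.9,24,97.6)"
```

```text
t 6.27 pos [492.6  -9.  117.9] jaw -82.5 down [ 0.001  0.    -1.   ] F [-0.  -0.2 -1.8] w 0.463 j6 1.18
 shift [ 0.0939  0.016  -0.0002] spin -0.002 rows 2.3
```

Emit:
play_rows([
  {"x": 0,"y": 0.015,"z": 0,"gripper": 255,"spin": 0},
  {"x": 0.035,"y": 0.015,"z": 0,"gripper": 255,"spin": 0},
  {"x": 0.07,"y": 0.015,"z": 0,"gripper": 255,"spin": 0},
  {"x": 0.085,"y": 0.015,"z": 0,"gripper": 255,"spin": 0},
  {"x": 0.092,"y": 0.015,"z": 0,"gripper": 255,"spin": 0},
  {"x": 0.092,"y": 0.015,"z": 0,"gripper": 255,"spin": 0},
  {"x": 0.092,"y": 0.015,"z": 0,"gripper": 255,"spin": 0},
])

```text
time: 6.85
ee_pos: [494.4, -21.8, 25.6]
eef_rot: [-3.019, 1.57, 0.257]
wrist_force: [-0.2, 0.7, -1.6]
width: 0.465
```

```bash
python3 -c "
from h import *
go(495,-24.9,24,97.6)"
```

```text
t 6.85 pos [494.4 -21.8  25.6] jaw -82.3 down [ 0.001  0.    -1.   ] F [-0.2  0.7 -1.6] w 0.465 j6 1.15
 shift [ 0.0016  0.0032 -0.0002] spin 0.002 rows 0.1
```

Emit:
play_rows([
  {"x": 0.002,"y": 0.002,"z": 0,"gripper": 255,"spin": 0},
  {"x": 0.002,"y": 0.002,"z": 0,"gripper": 80,"spin": 0},
  {"x": 0.002,"y": 0.002,"z": 0,"gripper": 80,"spin": 0},
  {"x": 0.002,"y": 0.002,"z": 0,"gripper": 80,"spin": 0},
  {"x": -0.035,"y": 0,"z": 0,"gripper": 80,"spin": 0},
  {"x": -0.075,"y": 0,"z": 0,"gripper": 80,"spin": 0},
  {"x": -0.1,"y": 0.01,"z": 0.03,"gripper": 0,"spin": 0},
  {"x": -0.1,"y": 0.01,"z": 0.055,"gripper": 0,"spin": 0},
])

```text
time: 7.52
ee_pos: [445.2, -42.7, 131.6]
eef_rot: [2.591, 1.558, -0.417]
wrist_force: [0.2, -1.2, 0.0]
width: 0.941
```

Emit:
play_rows([
  {"x": 0,"y": 0,"z": 0,"spin": 0,"gripper": 0},
  {"x": 0,"y": 0,"z": 0,"spin": 0,"gripper": 0},
])

```text
time: 7.68
ee_pos: [440.8, -40.3, 125.5]
eef_rot: [2.782, 1.569, -0.228]
wrist_force: [0.7, 0.7, -0.0]
width: 1.001
```

```bash
python3 - <<'E'
from h import *
s,im,d,c=cam('wrist'); save('w3',im); P=cloud('wrist',s,c,d)
def q(n,m):
    R=cv2.minAreaRect(P[m][:,:2].astype(np.float32)); print(n,m.sum(),P[m].mean(0).round(1),np.round(R[0],1),np.round(R[1],1),round(R[2],1))
q('rim',(P[...,2]>66)&(P[...,2]<74)&(P[...,0]>445)&(P[...,0]<640)&(P[...,1]>-110)&(P[...,1]<70))
q('tab',(P[...,2]>57)&(P[...,2]<68)&(P[...,0]<448)&(P[...,0]>405)&(abs(P[...,1]+30)<25))
t=(P[...,2]>50)&(P[...,2]<57)
for n,x,y in(('front',495,-25),('rear',572,-14.5)): q(n,t&(np.hypot(P[...,0]-x,P[...,1]-y)<27))
go(437,-32,110,97.6)
E
```

```text
rim 5145 [496.5 -20.9  69.8] [505.6 -21.3] [117.8 120.9] 7.6
tab 624 [436.  -30.8  64.9] [436.2 -30.9] [24.6 12. ] 7.0
front 2998 [494.5 -24.1  54.3] [493.9 -24. ] [29.7 40.2] 7.4
rear 1691 [561.2 -17.3  54.2] [561.4 -17.2] [12.4 39.5] 7.6
t 7.73 pos [441.3 -40.3 125.2] jaw -82.4 down [ 0.001 -0.    -1.   ] F [-1.  -1.  -0.3] w 1.003 j6 1.07
 shift [ 0.0152 -0.0088  0.0032] spin -0.0 rows 0.4
```

View pics/w3.png

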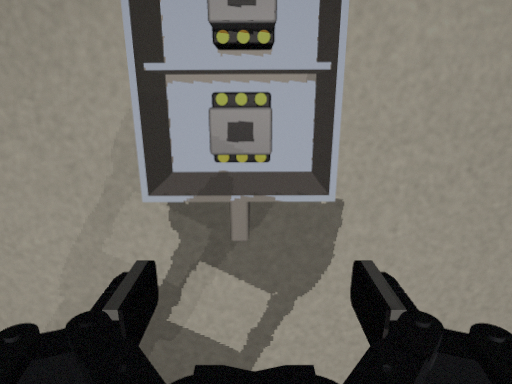

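Emit:
play_rows([
  {"x": 0.04,"y": -0.009,"z": 0.004,"spin": 0,"gripper": 0},
  {"x": 0.08,"y": -0.009,"z": 0.004,"spin": 0,"gripper": 0},
  {"x": 0.095,"y": -0.009,"z": 0.004,"spin": 0,"gripper": 0},
  {"x": 0.095,"y": -0.009,"z": 0.004,"spin": 0,"gripper": 120},
  {"x": 0.095,"y": -0.009,"z": 0.004,"spin": 0,"gripper": 255},
  {"x": 0.095,"y": -0.009,"z": 0.004,"spin": 0,"gripper": 255},
  {"x": 0.095,"y": -0.009,"z": 0.004,"spin": 0,"gripper": 255},
  {"x": 0.095,"y": -0.009,"z": 0.004,"spin": 0,"gripper": 255},
], grip_force=100)

```text
time: 8.4
ee_pos: [437.5, -32.3, 31.6]
eef_rot: [2.667, 1.567, -0.342]
wrist_force: [-0.6, -0.4, -0.1]
width: 0.3
```

```bash
python3 - <<'E'
from h import *
go(437.5,-31,29,97.3)
z=np.load('top0.npz'); im,d=z['im'],z['d']; s=r.get_state(); c=r.get_calibration('top'); P=cloud('top',s,c,d)
def edge(m,ax,sgn):  # extreme along image rows/cols
    out=[]
    for k in range(m.shape[1-ax]) :
        i=np.where(m[:,k] if ax==0 else m[k])[0]
        if len(i)>3: p=P[i[-1] if sgn>0 else i[0],k] if ax==0 else P[k,i[-1] if sgn>0 else i[0]]; out.append(p)
    return np.array(out)
b=(P[...,2]>90)&(P[...,2]<102); b[:, :145]=0; b[:,320:]=0; b[145:]=0
f=edge(b,0,1); p=np.polyfit(f[5:-5,1],f[5:-5,0],1); print('board front: slope deg',np.degrees(-np.arctan(p[0])),'x at y=-120',np.polyval(p,-120),'std',np.std(f[5:-5,0]-np.polyval(p,f[5:-5,1])))
print('board y',np.percentile(P[b][:,1],[0.5,99.5]))
m=(P[...,2]>15)&(P[...,2]<45)&(P[...,0]>655)&(P[...,0]<750)
for lo,hi in((-200,-182),(-60,-40)):
    k=m&(P[...,1]>lo)&(P[...,1]<hi); q=P[k]; print('partition',k.sum(),q[:,1].mean(),np.polyfit(q[:,0],q[:,1],1),q[:,0].min(),np.median(q[:,2]))
E
```

```text
t 8.4 pos [437.5 -32.3  31.6] jaw -82.4 down [ 0.003 -0.001 -1.   ] F [-0.6 -0.4 -0.1] w 0.3 j6 1.09
 shift [ 0.0026 -0.0013 -0.0002] spin 0.005 rows 0.1
board front: slope deg 0.7429350400381101 x at y=-120 753.6536009971595 std 0.6047023756570011
board y [-192.81316921  237.04687204]
partition 92 -191.5393222821178 [ 1.78088969e-02 -2.04104926e+02] 664.1341956752761 29.351340742261527
partition 70 -49.71044627839656 [ 1.47618339e-02 -6.01244228e+01] 662.5688482905164 31.112585060353695
```

Emit:
play_rows([
  {"x": 0,"y": 0,"z": 0,"spin": 0,"gripper": 255},
  {"x": 0,"y": 0,"z": 0,"spin": 0,"gripper": 255},
  {"x": 0,"y": 0,"z": 0,"spin": 0,"gripper": 255},
  {"x": 0,"y": 0,"z": 0,"spin": 0,"gripper": 255},
])

```text
time: 8.73
ee_pos: [437.0, -32.0, 31.4]
eef_rot: [2.711, 1.568, -0.297]
wrist_force: [-1.0, 0.6, 5.3]
width: 0.127
```

Emit:
play_rows([
  {"x": 0,"y": 0.008,"z": 0.001,"spin": 0.015,"gripper": 255},
  {"x": 0,"y": 0.02,"z": 0.002,"spin": 0.03,"gripper": 255},
  {"x": 0,"y": 0.035,"z": 0.003,"spin": 0.05,"gripper": 255},
  {"x": 0,"y": 0.05,"z": 0.005,"spin": 0.07,"gripper": 255},
  {"x": 0,"y": 0.065,"z": 0.007,"spin": 0.09,"gripper": 255},
  {"x": 0,"y": 0.08,"z": 0.008,"spin": 0.11,"gripper": 255},
  {"x": 0,"y": 0.0915,"z": 0.009,"spin": 0.118,"gripper": 255},
  {"x": 0,"y": 0.0915,"z": 0.009,"spin": 0.118,"gripper": 255},
])

```text
time: 9.4
ee_pos: [440.4, -126.0, 31.5]
eef_rot: [2.397, 1.567, -0.732]
wrist_force: [-1.3, -4.3, 3.7]
width: 0.125
```

```bash
cat > binq.py <<'E'
from h import *
s,im,d,c=cam('top'); save('t1',im); P=cloud('top',s,c,d)
x,y=s['ee_pos'][:2]
m=(P[...,2]>60)&(P[...,2]<78)&(P[...,0]>x+20)&(P[...,0]<x+190)&(abs(P[...,1]-y)<100)
n,l,st,_=cv2.connectedComponentsWithStats(m.astype(np.uint8))
m=l==1+np.argmax(st[1:,4])
R=cv2.minAreaRect(P[m][:,:2].astype(np.float32)); print('rim',m.sum(),P[m].mean(0).round(1),R)
E
python3 - <<'E'
import binq
from h import *
go(440,-124.6,32,90.85)
E
```

```text
rim 300 [ 555.2 -128.4   69.1] ((539.78271484375, -126.34153747558594), (156.8184051513672, 121.16615295410156), 0.8642491698265076)
t 9.45 pos [ 440.4 -125.8   31.5] jaw -89.2 down [ 0.003 -0.003 -1.   ] F [-1.5 -6.5  5.5] w 0.124 j6 1.02
 shift [-0.0005 -0.0012  0.0004] spin -0.001 rows 0.0
```

Emit:
play_rows([
  {"x": 0,"y": -0.002,"z": -0.006,"spin": 0,"gripper": 255},
  {"x": 0,"y": -0.0035,"z": -0.016,"spin": 0,"gripper": 255},
  {"x": 0,"y": -0.0035,"z": -0.028,"spin": 0,"gripper": 255},
  {"x": 0,"y": -0.0035,"z": -0.035,"spin": 0,"gripper": 255},
  {"x": 0,"y": -0.0035,"z": -0.035,"spin": 0,"gripper": 255},
])

```text
time: 9.87
ee_pos: [474.8, -119.7, 31.5]
eef_rot: [1.435, 1.57, -1.69]
wrist_force: [-4.3, 0.0, 10.2]
width: 0.126
```

```bash
python3 - <<'E'
import binq
from h import *
go(680,-119,32,90.85)
s,im,d,c=cam('wrist'); save('w4',im); P=cloud('wrist',s,c,d)
for lo,hi in((-200,-178),(-60,-36)):
    q=P[(P[...,2]>22)&(P[...,2]<36)&(P[...,0]>675)&(P[...,0]<740)&(P[...,1]>lo)&(P[...,1]<hi)]; print('part',len(q),q.mean(0) if len(q) else '')
m=(P[...,2]>66)&(P[...,2]<74)&(P[...,0]>490)&(P[...,0]<655)&(abs(P[...,1]+122)<90); q=P[m]
print('rim y per x',[(x,len(k),k[:,1].min().round(1),k[:,1].max().round(1)) for x in range(500,650,25) for k in [q[abs(q[:,0]-x)<8]] if len(k)])
E
```

```text
rim 278 [ 596.5 -121.6   69.4] ((575.4515380859375, -119.70185852050781), (154.517578125, 120.92314147949219), 1.247897744178772)
t 9.92 pos [ 474.8 -119.7   31.5] jaw -89.1 down [ 0.001 -0.001 -1.   ] F [-3.7 -0.8 10.1] w 0.126 j6 1.06
 shift [-0.0004  0.0026 -0.2052] spin 0.001 rows 4.9
part 0 
part 0 
rim y per x [(500, 5511, np.float64(-179.9), np.float64(-58.6)), (525, 1839, np.float64(-179.7), np.float64(-57.8)), (550, 2209, np.float64(-179.0), np.float64(-57.5)), (575, 1825, np.float64(-178.5), np.float64(-56.4))]
```

View pics/w4.png

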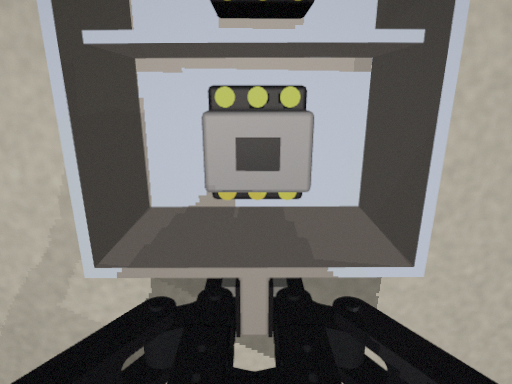

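Emit:
play_rows([
  {"x": 0,"y": 0.002,"z": -0.004,"spin": 0.008,"gripper": 255},
  {"x": 0,"y": 0.0025,"z": -0.012,"spin": 0.008,"gripper": 255},
  {"x": 0,"y": 0.0025,"z": -0.024,"spin": 0.008,"gripper": 255},
  {"x": 0,"y": 0.0025,"z": -0.036,"spin": 0.008,"gripper": 255},
  {"x": 0,"y": 0.0025,"z": -0.048,"spin": 0.008,"gripper": 255},
  {"x": 0,"y": 0.0025,"z": -0.06,"spin": 0.008,"gripper": 255},
  {"x": 0,"y": 0.0025,"z": -0.06,"spin": 0.008,"gripper": 255},
])

```text
time: 10.55
ee_pos: [535.8, -121.1, 31.5]
eef_rot: [2.678, 1.569, -0.456]
wrist_force: [-1.1, 0.5, 7.3]
width: 0.12
```

```bash
python3 - <<'E'
import binq
from h import *
go(680,-119,32,90.85)
print(r.get_state()['ft_torque'])
E
```

```text
rim 278 [ 662.8 -119.3   69.4] ((635.1876220703125, -121.72761535644531), (157.15655517578125, 120.60400390625), 0.5637978315353394)
t 10.6 pos [ 535.8 -121.1   31.5] jaw -89.6 down [ 0.003 -0.001 -1.   ] F [ 2.1 -0.2  5.9] w 0.126 j6 1.12
 shift [-1.000e-04 -1.000e-03 -1.442e-01] spin -0.007 rows 3.5
[ 0.19606361 -0.25751078  0.05917049]
```

View pics/t1.png

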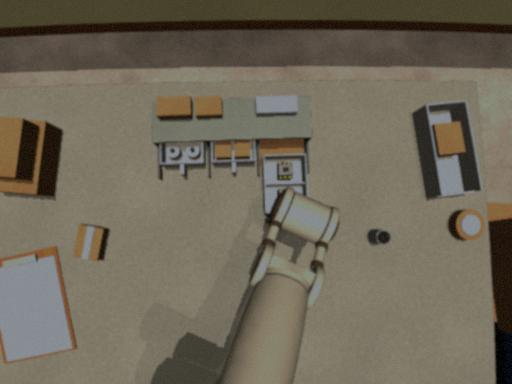

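Emit:
play_rows([
  {"x": 0,"y": 0,"z": -0.006,"spin": -0.004,"gripper": 255},
  {"x": 0,"y": 0,"z": -0.02,"spin": -0.004,"gripper": 255},
  {"x": 0,"y": 0,"z": -0.036,"spin": -0.004,"gripper": 255},
  {"x": 0,"y": -0.001,"z": -0.054,"spin": -0.004,"gripper": 255},
  {"x": 0,"y": -0.001,"z": -0.072,"spin": -0.004,"gripper": 255},
  {"x": 0,"y": -0.001,"z": -0.09,"spin": -0.004,"gripper": 255},
  {"x": 0,"y": -0.001,"z": -0.102,"spin": -0.004,"gripper": 255},
  {"x": 0,"y": -0.001,"z": -0.11,"spin": -0.004,"gripper": 255},
])

```text
time: 11.27
ee_pos: [643.7, -119.1, 31.5]
eef_rot: [0.059, 1.568, -3.071]
wrist_force: [-13.3, -0.5, 16.1]
width: 0.13
```

```bash
python3 - <<'E'
import binq
from h import *
go(680,-119,32,90.85)
E
```

```text
rim 57 [710.8 -61.6  70. ] ((710.0571899414062, -61.660552978515625), (91.92223358154297, 4.149647235870361), 0.7587107419967651)
t 11.32 pos [ 645.2 -119.2   31.5] jaw -89.3 down [-0.    -0.001 -1.   ] F [-5.2  0.9  7.3] w 0.123 j6 1.19
 shift [-0.0005  0.0003 -0.0348] spin -0.003 rows 0.8
```

Emit:
play_rows([
  {"x": 0,"y": 0,"z": -0.008,"spin": 0,"gripper": 255},
  {"x": 0,"y": 0,"z": -0.016,"spin": 0,"gripper": 255},
  {"x": 0,"y": 0.001,"z": -0.023,"spin": 0,"gripper": 255},
  {"x": 0,"y": 0.001,"z": -0.028,"spin": 0,"gripper": 255},
  {"x": 0,"y": 0.001,"z": -0.031,"spin": 0,"gripper": 255},
  {"x": 0,"y": 0.001,"z": -0.031,"spin": 0,"gripper": 255},
])

```text
time: 11.82
ee_pos: [674.7, -119.7, 31.5]
eef_rot: [0.151, 1.569, -2.979]
wrist_force: [-7.2, 0.2, 9.3]
width: 0.127
```

Emit:
play_rows([
  {"x": 0,"y": 0,"z": -0.002,"spin": 0,"gripper": 255},
  {"x": 0,"y": 0,"z": -0.003,"spin": 0,"gripper": 255},
])

```text
time: 11.98
ee_pos: [676.7, -119.7, 31.5]
eef_rot: [0.013, 1.567, -3.117]
wrist_force: [-11.9, -0.8, 11.7]
width: 0.13
```

```bash
cat > fr.py <<'E'
from h import *
go(681,-119,32,90.85)
s,im,d,c=cam('top'); save('t2',im); P=cloud('top',s,c,d)
m=(P[...,2]>62)&(P[...,2]<78)&(P[...,0]>650)&(P[...,0]<751)
for n,lo,hi in(('A',100,230),('B',-45,88),('bin',-185,-56)):
    q=P[m&(P[...,1]>lo)&(P[...,1]<hi)]
    f=[(y,q[abs(q[:,1]-y)<4][:,0].min().round(1)) for y in range(lo+10,hi-5,12) if (abs(q[:,1]-y)<4).any()]
    print(n,len(q),q[:,1].min().round(1),q[:,1].max().round(1),f)
E
python3 fr.py
```

```text
t 11.98 pos [ 676.7 -119.7   31.5] jaw -89.3 down [-0.004 -0.    -1.   ] F [-11.9  -0.8  11.7] w 0.13 j6 1.21
 shift [-0.0005 -0.0006 -0.0043] spin -0.003 rows 0.1
A 219 103.2 225.1 [(110, np.float64(694.5)), (122, np.float64(694.7)), (134, np.float64(693.3)), (146, np.float64(693.7)), (158, np.float64(663.2)), (170, np.float64(664.0)), (182, np.float64(693.2)), (194, np.float64(693.7)), (206, np.float64(692.5)), (218, np.float64(692.8))]
B 203 -39.3 81.4 [(-35, np.float64(697.4)), (-23, np.float64(696.8)), (-11, np.float64(697.5)), (1, np.float64(696.4)), (13, np.float64(668.5)), (25, np.float64(668.3)), (37, np.float64(696.0)), (49, np.float64(695.9)), (61, np.float64(696.7)), (73, np.float64(696.5))]
bin 31 -64.8 -60.2 [(-67, np.float64(702.0))]
```

Emit:
play_rows([
  {"x": 0,"y": 0,"z": -0.001,"spin": 0,"gripper": 255},
  {"x": 0,"y": 0,"z": -0.002,"spin": 0,"gripper": 255},
  {"x": 0,"y": 0,"z": -0.002,"spin": 0,"gripper": 255},
])

```text
time: 12.28
ee_pos: [678.8, -119.7, 31.5]
eef_rot: [0.013, 1.567, -3.117]
wrist_force: [-9.2, 0.5, 11.1]
width: 0.123
```

Emit:
play_rows([
  {"x": 0,"y": 0,"z": -0.001,"spin": 0,"gripper": 255},
  {"x": 0,"y": 0,"z": -0.002,"spin": 0,"gripper": 255},
  {"x": 0,"y": 0,"z": -0.002,"spin": 0,"gripper": 255},
])

```text
time: 12.53
ee_pos: [680.5, -119.7, 31.5]
eef_rot: [0.008, 1.567, -3.122]
wrist_force: [-10.9, 0.1, 12.2]
width: 0.123
```

Emit:
play_rows([
  {"x": 0,"y": 0,"z": -0.001,"spin": 0,"gripper": 255},
  {"x": 0,"y": 0,"z": -0.002,"spin": 0,"gripper": 255},
  {"x": 0,"y": 0,"z": -0.002,"spin": 0,"gripper": 255},
])

```text
time: 12.78
ee_pos: [680.4, -119.7, 31.5]
eef_rot: [-0.048, 1.561, 3.105]
wrist_force: [-21.0, -0.1, 18.7]
width: 0.127
```

Emit:
play_rows([
  {"x": 0,"y": 0,"z": -0.001,"spin": 0,"gripper": 255},
  {"x": 0,"y": 0,"z": -0.002,"spin": 0,"gripper": 255},
  {"x": 0,"y": 0,"z": -0.002,"spin": 0,"gripper": 255},
])

```text
time: 13.03
ee_pos: [680.5, -119.7, 31.5]
eef_rot: [-0.058, 1.556, 3.096]
wrist_force: [-27.5, 0.1, 23.6]
width: 0.131
```

```bash
python3 fr.py; python3 - <<'E'
from h import *
s,im,d,c=cam('wrist'); save('w5',im); P=cloud('wrist',s,c,d)
m=(P[...,2]>66)&(P[...,2]<74)&(P[...,0]>650)&(P[...,0]<751)&(abs(P[...,1]+120)<66); q=P[m]
print('front x',[(y,q[abs(q[:,1]-y)<4][:,0].min().round(1)) for y in range(-176,-60,12) if (abs(q[:,1]-y)<4).any()], q[:,1].min(),q[:,1].max())
E
```

```text
t 13.03 pos [ 680.5 -119.7   31.5] jaw -89.3 down [-0.015  0.001 -1.   ] F [-27.5   0.1  23.6] w 0.131 j6 1.21
 shift [-0.0005 -0.0006 -0.0005] spin -0.002 rows 0.0
A 219 103.1 224.8 [(110, np.float64(694.5)), (122, np.float64(694.5)), (134, np.float64(693.7)), (146, np.float64(693.0)), (158, np.float64(663.4)), (170, np.float64(666.5)), (182, np.float64(693.1)), (194, np.float64(694.1)), (206, np.float64(694.0)), (218, np.float64(692.0))]
B 209 -39.2 81.4 [(-35, np.float64(697.3)), (-23, np.float64(697.5)), (-11, np.float64(697.3)), (1, np.float64(696.2)), (13, np.float64(668.5)), (25, np.float64(666.3)), (37, np.float64(695.8)), (49, np.float64(695.8)), (61, np.float64(695.9)), (73, np.float64(696.8))]
bin 29 -98.9 -60.4 [(-67, np.float64(705.2))]
front x [(-176, np.float64(696.4)), (-164, np.float64(696.8)), (-152, np.float64(696.6)), (-140, np.float64(687.9)), (-128, np.float64(670.5)), (-116, np.float64(670.4)), (-104, np.float64(692.3)), (-92, np.float64(687.4)), (-80, np.float64(695.5)), (-68, np.float64(695.3))] -180.00056634872487 -57.66816249763222
```

View pics/w5.png

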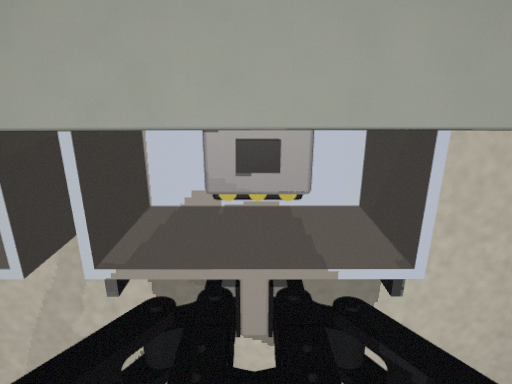

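Emit:
play_rows([
  {"x": 0,"y": 0,"z": 0.003,"spin": 0,"gripper": 255},
  {"x": 0,"y": 0,"z": 0.003,"spin": 0,"gripper": 140},
  {"x": 0,"y": 0,"z": 0.003,"spin": 0,"gripper": 140},
  {"x": 0,"y": 0,"z": 0.003,"spin": 0,"gripper": 140},
  {"x": 0,"y": 0,"z": 0.003,"spin": 0,"gripper": 140},
  {"x": -0.02,"y": 0,"z": 0.003,"spin": 0,"gripper": 140},
  {"x": -0.05,"y": 0,"z": 0.003,"spin": 0,"gripper": 140},
  {"x": -0.09,"y": 0,"z": 0.003,"spin": 0,"gripper": 140},
])

```text
time: 13.8
ee_pos: [680.6, -119.0, 116.9]
eef_rot: [-0.373, 1.563, 2.779]
wrist_force: [1.3, -0.3, -0.3]
width: 0.452
```

Emit:
play_rows([
  {"x": -0.04,"y": 0,"z": 0.03,"spin": 0,"gripper": 140},
  {"x": -0.07,"y": 0,"z": 0.06,"spin": 0,"gripper": 140},
  {"x": -0.07,"y": 0,"z": 0.1,"spin": 0,"gripper": 140},
  {"x": -0.07,"y": 0,"z": 0.14,"spin": 0,"gripper": 140},
  {"x": -0.07,"y": 0,"z": 0.18,"spin": 0,"gripper": 140},
  {"x": -0.07,"y": 0,"z": 0.2,"spin": 0,"gripper": 140},
  {"x": -0.07,"y": 0,"z": 0.2,"spin": 0,"gripper": 140},
  {"x": -0.07,"y": 0,"z": 0.2,"spin": 0,"gripper": 140},
])

```text
time: 14.47
ee_pos: [482.7, -122.2, 190.3]
eef_rot: [2.885, 1.57, -0.247]
wrist_force: [1.1, 0.9, 0.9]
width: 0.458
```

```bash
python3 fr.py; python3 - <<'E'
from h import *
n='top'
s,im,d,c=cam('top'); P=cloud('top',s,c,d)
for nm,u0,v0,u1,v1,zl,zh in(('carton',70,220,110,266,25,80),('cap',365,225,395,250,50,120)):
    m=np.zeros(d.shape,bool); m[v0:v1,u0:u1]=1; m&=(P[...,2]>zl)&(P[...,2]<zh); print(nm,P[m].mean(0).round(1))
m=(P[...,2]>66)&(P[...,2]<75)&(P[...,0]>690)&(P[...,0]<750)&(P[...,1]<-56)&(P[...,1]>-184)
for s_ in(-1,1):
    q=P[m&(np.abs(P[...,1]+120.5-s_*58)<5)&(P[...,0]>700)]; print('side',len(q),np.polyfit(q[:,0],q[:,1],1),q[:,1].mean())
s,im,d,c=cam('side'); save('s2',im[120:270,220:400].repeat(4,0).repeat(4,1))
E
```

```text
t 14.47 pos [ 482.7 -122.2  190.3] jaw -89.4 down [ 0.001 -0.    -1.   ] F [1.1 0.9 0.9] w 0.458 j6 1.07
 shift [ 0.1584 -0.0013 -0.1982] spin -0.005 rows 6.1
A 222 103.2 225.0 [(110, np.float64(694.6)), (122, np.float64(693.4)), (134, np.float64(693.7)), (146, np.float64(693.2)), (158, np.float64(663.3)), (170, np.float64(663.8)), (182, np.float64(693.3)), (194, np.float64(693.6)), (206, np.float64(692.5)), (218, np.float64(692.4))]
B 202 -39.1 81.4 [(-35, np.float64(697.3)), (-23, np.float64(696.9)), (-11, np.float64(697.6)), (1, np.float64(698.1)), (13, np.float64(668.5)), (25, np.float64(666.2)), (37, np.float64(696.1)), (49, np.float64(696.1)), (61, np.float64(696.2)), (73, np.float64(695.3))]
bin 184 -181.3 -60.4 [(-175, np.float64(699.4)), (-163, np.float64(698.9)), (-151, np.float64(698.9)), (-139, np.float64(698.3)), (-127, np.float64(668.4)), (-115, np.float64(670.8)), (-103, np.float64(699.1)), (-91, np.float64(698.9)), (-79, np.float64(697.3)), (-67, np.float64(697.4))]
carton [481.7 423.8  48.9]
cap [ 477.4 -380.1   74.5]
side 31 [ 8.48577734e-03 -1.84678542e+02] -178.53167048579962
side 26 [ 1.38128092e-02 -7.28158652e+01] -62.846311009069936
```

View pics/s2.png

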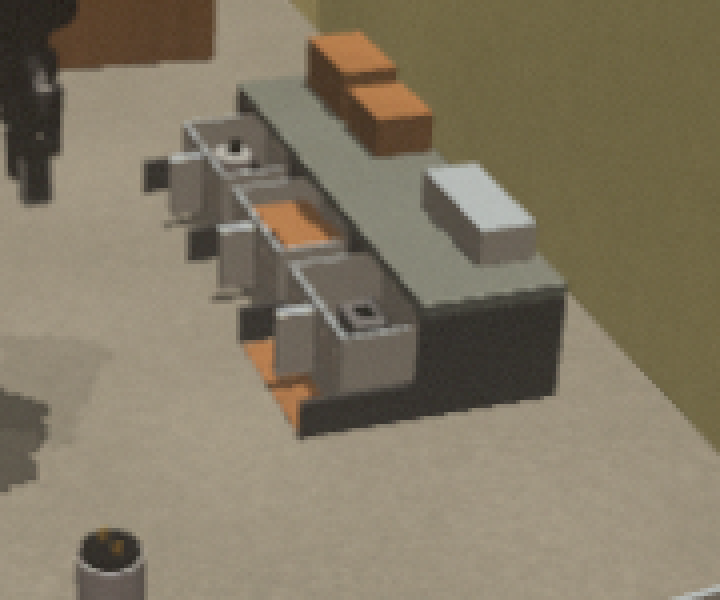

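Everything is in line: the bin's front sits at x≈698.6 (about 698.7 expected from the stocked fronts) and its middle at y≈-120.7. The stocked bins, carton and capacitor have not moved.

```bash
python3 -c "
from h import *
print(r.close_job(), r.get_state()['time'])"
```

```text
the job is handed in; nothing more can be done
the job is handed in; nothing more can be done
```

I stood one contactor in each pocket, then slid the bin by its tab into the right-hand bay until it pressed on the stop (about 27 N). I backed off slightly, released it, moved the arm clear and handed in at about 14.5 s. The hand-in gave no verdict.

**Bin position:**
- Its front is at x ≈ 698.6 mm, against about 698.7 expected from the stocked bins' fronts.
- Its middle is at y ≈ -120.7 mm, against about -120.6 for the bay's middle.
- It is square to the rack within about half a degree.

**Other objects:** the carton and capacitor show no shift beyond 1 mm since the start. The stocked bins' fronts held within camera noise of 1–2 mm while the bin went home. The robot was touching nothing.

**Not checked at the end:** the rear contactor is hidden under the top board. I last saw its body upright in its pocket as the bin entered the rack. The front one was still upright in the final views.

**Disagreement:** the top and wrist cameras differed by about 3 mm in y. I therefore aligned the bin to the bay using the top camera alone.

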